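# Lock the copper bayonet ring on the wine-preserving gas station

## Task

The gas canister in the station with the copper ring has just been changed: turn its copper bayonet ring a quarter turn clockwise, seen from above, until it clicks locked, then let go of it. Leave the other station's steel ring unlocked as it is.

Things in the scene. Friction and masses are not known exactly. Their poses are not given: they have to be found in the camera images.
- copper_ring (a joint): angle of the copper ring in rad: 0 unlocked (pointer at the white mark on the station's top), growing clockwise seen from above to 1.571 at the locked stop (pointer at the green mark). Starts at 0 to 0.12. Turning takes at most about 0.2 N m, up to the crest of a catch at 1.2; from 1.35 on the catch drives the ring home to the stop and keeps it there. Let go sooner it springs back
- copper_ring_grip (a point): on the copper ring's vertical axis, inside its upright grip bar (68 mm long, 16 thick, 38 high; pinch it from above across the 16 mm), 12 mm below the bar's top, 26 above the ring. The ring, 76 mm across, 16 high, lies on a black station (120 x 120 x 60) fixed to the counter; the point is 102 mm up. x along the bar to its white pointer, y across it, z up, turning with the ring
- steel_ring (a joint): angle of the steel ring of the second station, built alike: 0 unlocked, 1.571 locked. It starts at 0 to 0.12 and is to be left as it is
- steel_ring_grip (a point): the same point on the grip bar of the steel ring; same sizes and axes as for the copper one. Either station may stand left or right; the bars' sides are free of other things
Things that resemble listed ones, but are neither listed nor needed, are in the scene too. What is shaped like the part that bears copper_ring but turquoise is not meant. Leave any purple look-alike of the part that bears steel_ring alone.

How it is judged:
By the outcome, as a careful person would: the job done as asked, in the order asked, and still so for the second after the job is handed in, with the robot touching nothing.
It also fails if it takes over 29 s, if anything falls off the work surface, if the arm or the gripper's body presses on something with over 40 N, if the wrist force passes 120 N, or if a joint passes its speed limit or range.

## Robot

A 6-joint arm with a two-finger parallel gripper is mounted at the origin on the work surface. World frame = base frame: x ahead of the robot, y to its left, z up, the work surface at z = 0. Lengths are in m, angles in rad, forces in N, time in s.
With the tool pointing down it reaches from about 0.375 to 0.9 m from the base axis. Payload 3.1 kg.
Tool frame: the origin (TCP) lies between the finger pads; the fingertips stand 22 mm ahead of it and the grasp point (between the pads) lies 3 mm ahead of it; z points along the fingers, y is the direction in which the jaws open and shut (so a half turn about z gives the same grasp; the last joint's range is limited). The gripper opens to 85 mm and grips with 20 to 120 N. Pads are 22 mm wide; open, the fingers measure 114 mm over their backs; the gripper's body (76 mm by 85 mm) begins 54 mm behind the grasp point. The pads swing forward as they close: fully open they stand 13 mm farther back than shut.
Start: joints at [1.133, 0.527, 1.433, -0, 1.181, -0.178], TCP at [0.16, 0.604, 0.253] pointing down, gripper open.
Joint ranges: [-3.08, 3.08], [-0.75, 2.2], [0.22, 2.44], [-1.43, 4.57], [0, 2.65], [-2.85, 2.85]. Speed limits (rad/s): [2.79, 2.79, 3.14, 3.14, 3.14, 3.14].

## Interface

Orientations are given as a unit quaternion [x, y, z, w].
In Python, from station import status, snapshot, manip gives the robot as it stands.
- The arm moves only by the tool move_arm, never from a script. Its argument "plan" is a list that holds one entry, the list of rows, each a list of 7 numbers: the turn, a rotation vector about the tool's x, y, z scaled (see below), then the shift along the tool's x, y, z scaled (see below), then the closure, from 0 (fully open) to 1 (shut). A call has exactly 8 rows; each row is the pose to reach, as a shift and turn from the pose commanded when the call began, along the tool's axes at that moment; what a row does not reach only later rows make up. The controller multiplies each number of a shift by 100 mm and each number of a turn by pi/4 rad. A row lasts 1/8 s, in which the tool goes at most 62.5 mm and 10.7 degrees, less where a joint would pass 70% of its speed; a pose out of reach is approached as far as the arm can. A call with a number of a shift or a turn outside -1 to 1 is refused whole. A call with a gripper value outside its range is refused whole. The fingers move at their own pace and stop on an object; "force" is the grip in N (left out, the last holds). Time passes only in rows, so rows that repeat a pose let the fingers close, or fill a call up. It gives the time, the measured TCP pose, the force and the opening at its end, in the units of the state.
- status.sense(): the state, without advancing time (a new reading comes with each control period).
- snapshot(name): name is "scene" or "top"; returns a dict with "img" (384x512x3 uint8, red, green, blue), "depth" (384x512 float32, m along the optical axis (not along the pixel's ray), 0 where there is no reading), "mtx" (3x3 intrinsics, pixels), "T" (4x4, takes a point from camera to world coordinates). Camera axes: x right, y up, looking along -z (the intrinsics and any distortion apply to the point x, -y, -z); pixel columns grow to the right and rows downward; lengths in m; the calibration is good to about 2 mm. A picture is of the moment at which its call begins.
- manip.sign_off(): hands the job in, once; it reports no verdict.
The state is a dict: "t": time; "q": joint angles; "qd": joint speeds; "tau": joint torques, N m; "tcp_pos": TCP position; "tool_rot": TCP orientation; "force": force on the tool from outside, world axes, zero at the start; "ft_torque": the same for the moment, N m; "finger_gap": opening from 0.0 (shut) to 1.0 (fully open).
Only numpy, scipy, OpenCV 4.12 (cv2) and the standard library are available. Lean on these libraries where they do the work, as an engineer would, in place of code of your own. Each camera call takes 0.05 s, during which the arm holds its last target. There are 200 camera calls.

## Working session

There is one attempt and no reset: what is moved stays moved. The work goes in short steps, Python scripts to look and compute and a tool call to move; the robot and the scene stay as the last step left them, time stands still between calls to the robot, and variables do not carry over. Pictures are saved under pics/ and viewed, on a budget of 10 in all, crops included, one or two more only if the job needs it, and the job is handed in when it is done.

Besides the shell and the picture viewer there is one more tool, called after "Emit:" in YAML: its name, and indented under it one key for each argument. move_arm: Moves the arm, as the interface text tells. Its arguments: {"type":"object","properties":{"plan":{"type":"array"},"force":{"type":"number"}},"required":["plan"]}

```bash
mkdir -p pics
cat > h.py <<'E'
import numpy as np, cv2
from station import status, snapshot, manip
def world(s,u,v):
    d=s["depth"][int(v),int(u)]; K=s["mtx"]
    p=np.array([(u-K[0,2])/K[0,0]*d,-(v-K[1,2])/K[1,1]*d,-d,1]); return (s["T"]@p)[:3]
def save(s,n): cv2.imwrite("pics/"+n,s["img"][:,:,::-1])
E
python3 - <<'E'
from h import *
import pickle
for n in("top","scene"):
    s=snapshot(n); pickle.dump(s,open(n+".pkl","wb")); save(s,n+"1.png")
print(s.keys()); st=status.sense(); print(st)
E
```

```text
dict_keys(['img', 'depth', 'mtx', 'T'])
{'t': 0.1, 'q': array([ 1.13349536e+00,  5.28396801e-01,  1.43377109e+00,  2.82419246e-05,
        1.18140626e+00, -1.78520252e-01]), 'qd': array([ 0.00147416, -0.00200482, -0.00304798,  0.00111379,  0.00110845,
        0.00021209]), 'tau': array([ 1.00275665e-04, -4.43302739e+01, -1.78586340e+01, -1.92485113e-04,
        3.92274073e-03,  1.60094316e-05]), 'tcp_pos': array([0.15965745, 0.60364341, 0.25241791]), 'tool_rot': array([ 1.29034884e-01,  9.91639560e-01, -9.40196353e-04, -3.12709217e-04]), 'force': array([-0.02330781,  0.2457102 ,  0.51617348]), 'ft_torque': array([-0.01286738, -0.00645132,  0.03023522]), 'finger_gap': 1.0029813852690084}
```

View pics/top1.png

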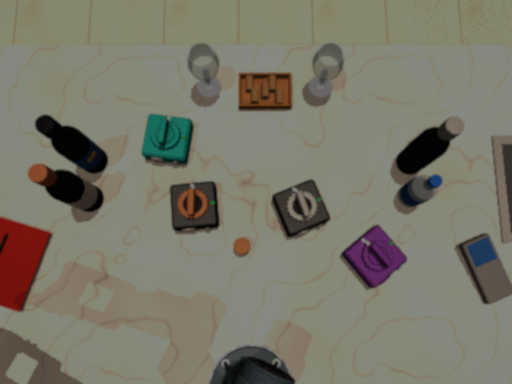

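View pics/scene1.png

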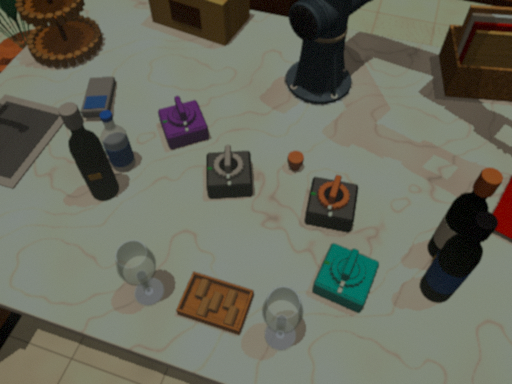

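The top view shows the copper ring on a black station at about (193,204), steel at (301,204), turquoise decoy at (167,138), and purple at (375,256). Next I'll enlarge the copper one and measure it.

Run:
```python
from h import *
import pickle
s=pickle.load(open("top.pkl","rb")); print(s["T"].round(3),s["mtx"])
im=s["img"][165:245,150:240]; cv2.imwrite("pics/c.png",cv2.resize(im,None,fx=7,fy=7,interpolation=cv2.INTER_CUBIC)[:,:,::-1])
P=np.array([[world(s,u,v) for u in range(150,240)] for v in range(165,245)])
hsv=cv2.cvtColor(im,cv2.COLOR_RGB2HSV)
m=(P[...,2]>.088)&(P[...,2]<.13)
print(m.sum(),np.median(P[m],0))
r=cv2.minAreaRect(P[m][:,:2].astype(np.float32)*1000);print(r, P[m][:,2].max())
top=(P[...,2]>.105)&m; print(top.sum(),P[top].mean(0)); 
q=P[top][:,:2]; d=np.linalg.svd(q-q.mean(0))[2][0]; print(np.arctan2(d[1],d[0]))
st=(P[...,2]>.05)&(P[...,2]<.068); print(cv2.minAreaRect(P[(P[...,2]>.055)][:,:2].astype(np.float32)*1000))
```

```text
[[-0.003  0.983 -0.185  0.269]
 [-1.    -0.002  0.006 -0.019]
 [ 0.005  0.185  0.983  1.251]
 [ 0.     0.     0.     1.   ]] [[462.55124418   0.         260.88811186]
 [  0.         462.55124418 193.88114104]
 [  0.           0.           1.        ]]
205 [0.4660831  0.14990309 0.11332524]
((466.5291748046875, 150.6327667236328), (66.52108764648438, 16.07599639892578), 1.4014625549316406) 0.1192033708367195
177 [0.46673465 0.1506319  0.11374904]
3.1348440187288023
((385.62774658203125, 114.15187072753906), (323.1949462890625, 144.9847412109375), 24.798433303833008)
```

View pics/c.png

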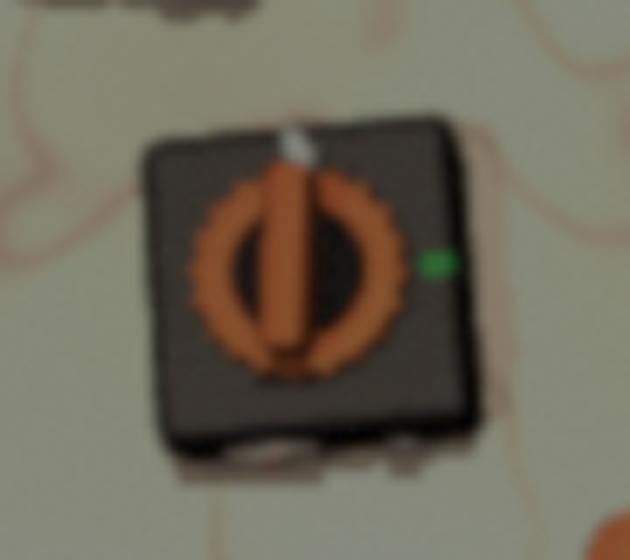

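Run:
```python
from h import *
import pickle
from scipy.spatial.transform import Rotation as R
a=np.array([.1597,.6036]);b=np.array([.4665,.1506])
for n in("top","scene"):
    s=pickle.load(open(n+".pkl","rb"))
    P=np.array([world(s,u,v) for u in range(0,512,2) for v in range(0,384,2) if s["depth"][v,u]>0])
    t=np.clip((P[:,:2]-a)@(b-a)/((b-a)@(b-a)),0,1)
    d=np.linalg.norm(P[:,:2]-a-t[:,None]*(b-a),axis=1)
    for lo in np.arange(0,1,.2):
        m=(d<.11)&(t>=lo)&(t<=lo+.2)
        if m.any(): print(n,lo.round(1),P[m][:,2].max().round(3))
st=status.sense(); r=R.from_quat(st["tool_rot"])
for z in(.18,.106): print(r.inv().apply(np.array([.4665,.1506,z])-st["tcp_pos"])*10)
Rt=R.from_matrix(np.array([[-1,0,0],[0,1,0],[0,0,-1]]).T)
print((r.inv()*Rt).as_rotvec()/(np.pi/4))
```

```text
top 0.0 0.027
top 0.2 0.021
top 0.4 0.008
top 0.6 0.007
top 0.8 0.119
scene 0.0 0.025
scene 0.2 0.025
scene 0.4 0.006
scene 0.6 0.007
scene 0.8 0.117
[-4.12591568 -3.59290812  0.72961236]
[-4.12619507 -3.59146854  1.4696109 ]
[-0.00240088 -0.00079853 -0.32950341]
```

Emit:
move_arm:
  plan:
    - [[0,0,0,-0.2,-0.17,0.02,0],[0,0,0,-0.4,-0.35,0.04,0],[0,0,0,-0.6,-0.52,0.06,0],[0,0,0,-0.8,-0.7,0.08,0],[0,0,0,-1,-0.87,0.1,0],[0,0,0,-1,-0.87,0.1,0],[0,0,0,-1,-0.87,0.1,0],[0,0,0,-1,-0.87,0.1,0]]

```text
t: 1.1
tcp_pos: [0.2339, 0.4952, 0.2433]
tool_rot: [0.129, 0.992, 0.0, -0.0]
force: [-0.3, 0.4, 0.6]
finger_gap: 1.001
```

Emit:
move_arm:
  plan:
    - [[0,0,0,-0.2,-0.17,0.02,0],[0,0,0,-0.4,-0.35,0.04,0],[0,0,0,-0.6,-0.52,0.06,0],[0,0,0,-0.8,-0.7,0.08,0],[0,0,0,-1,-0.87,0.1,0],[0,0,0,-1,-0.87,0.1,0],[0,0,0,-1,-0.87,0.1,0],[0,0,0,-1,-0.87,0.1,0]]

```text
t: 2.1
tcp_pos: [0.3082, 0.3857, 0.2334]
tool_rot: [0.128, 0.992, 0.0, 0.0]
force: [-0.2, 0.8, -1.0]
finger_gap: 0.998
```

Emit:
move_arm:
  plan:
    - [[0,0,0,-0.2,-0.17,0.02,0],[0,0,0,-0.4,-0.35,0.04,0],[0,0,0,-0.6,-0.52,0.06,0],[0,0,0,-0.8,-0.7,0.08,0],[0,0,0,-1,-0.87,0.1,0],[0,0,0,-1,-0.87,0.1,0],[0,0,0,-1,-0.87,0.1,0],[0,0,0,-1,-0.87,0.1,0]]

```text
t: 3.1
tcp_pos: [0.3825, 0.2759, 0.2234]
tool_rot: [0.128, 0.992, 0.0, -0.0]
force: [0.3, -0.1, -0.2]
finger_gap: 1.002
```

Emit:
move_arm:
  plan:
    - [[0,0,0,-0.2,-0.17,0.02,0],[0,0,0,-0.4,-0.35,0.04,0],[0,0,0,-0.6,-0.52,0.06,0],[0,0,0,-0.8,-0.7,0.08,0],[0,0,-0.1,-1,-0.87,0.1,0],[0,0,-0.2,-1,-0.87,0.1,0],[0,0,-0.33,-1,-0.87,0.1,0],[0,0,-0.33,-1,-0.87,0.1,0]]

```text
t: 4.1
tcp_pos: [0.4573, 0.166, 0.2133]
tool_rot: [-0.0, 1.0, 0.0, -0.0]
force: [0.4, 0.2, -0.7]
finger_gap: 0.994
```

```bash
cat > err.py <<'E'
from h import *
from scipy.spatial.transform import Rotation as R
st=status.sense(); r=R.from_quat(st["tool_rot"])
print(st["t"],st["tcp_pos"],st["q"].round(3),st["finger_gap"],st["force"].round(1),st["ft_torque"].round(2))
print("to grasp",r.inv().apply(np.array([.4665,.1506,.106])-st["tcp_pos"])*10)
Rt=R.from_matrix(np.array([[-1,0,0],[0,1,0],[0,0,-1]]).T)
print("turn",(r.inv()*Rt).as_rotvec()/(np.pi/4))
E
python3 err.py
python3 - <<'E'
from h import *
s=snapshot("scene"); im=s["img"][120:260,250:430]
cv2.imwrite("pics/d.png",cv2.resize(im,None,fx=4,fy=4,interpolation=cv2.INTER_CUBIC)[:,:,::-1])
E
```

```text
4.1 [0.45727817 0.16600937 0.21331975] [ 0.118  0.402  1.816  0.     0.923 -1.453] 0.9943080938955973 [ 0.4  0.2 -0.7] [-0.04 -0.04  0.01]
to grasp [-0.09228469 -0.15423401  1.07317161]
turn [ 0.00014574 -0.00011335  0.00024095]
```

View pics/d.png

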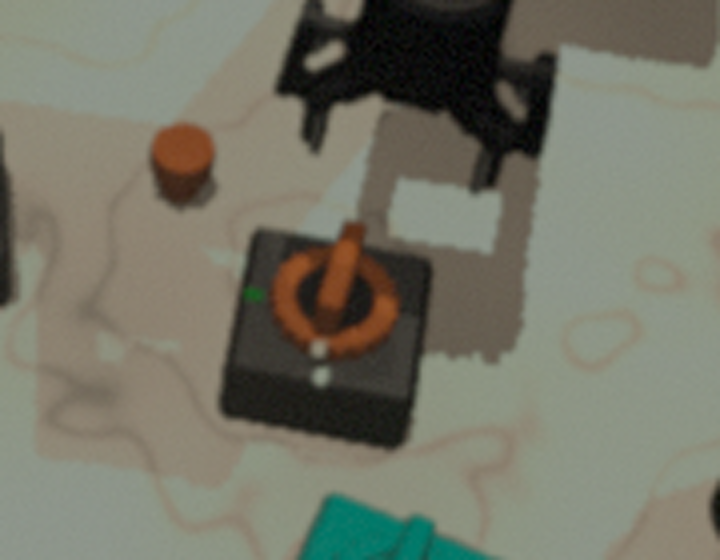

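The gripper is high, behind the copper ring in this view. The bar at (340,275) has its pointer near the white mark (320,350), and nothing stands beside it. I'll centre over it, then descend.

Emit:
move_arm:
  plan:
    - [[0,0,0,-0.05,-0.08,0,0],[0,0,0,-0.09,-0.15,0,0],[0,0,0,-0.09,-0.154,0.2,0],[0,0,0,-0.09,-0.154,0.4,0],[0,0,0,-0.09,-0.154,0.55,0],[0,0,0,-0.09,-0.154,0.6,0],[0,0,0,-0.09,-0.154,0.6,0],[0,0,0,-0.09,-0.154,0.6,0]]

```text
t: 5.15
tcp_pos: [0.4671, 0.15, 0.1539]
tool_rot: [-0.0, 1.0, 0.0, 0.001]
force: [-0.9, 0.3, 0.5]
finger_gap: 1.0
```

```bash
python3 err.py
python3 - <<'E'
from h import *
s=snapshot("scene"); im=s["img"][120:260,250:430]
cv2.imwrite("pics/e.png",cv2.resize(im,None,fx=4,fy=4,interpolation=cv2.INTER_CUBIC)[:,:,::-1])
E
```

```text
5.15 [0.46706994 0.1499502  0.15385808] [ 0.082  0.506  1.861 -0.     0.773 -1.489] 0.9999649523202557 [-0.9  0.3  0.5] [ 0.01 -0.03  0.04]
to grasp [0.00631858 0.00645603 0.47857361]
turn [0.00011539 0.00165135 0.00029142]
```

View pics/e.png

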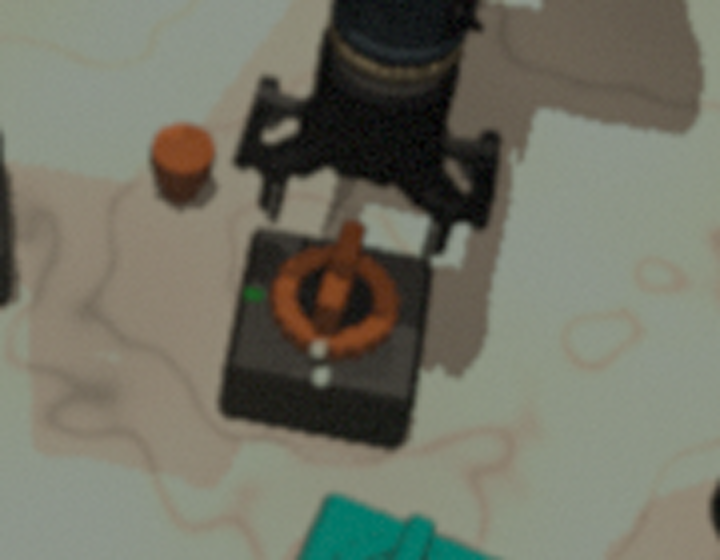

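The fingers, tips at (270,215) and (440,250), straddle the bar. I'll descend and close.

Emit:
move_arm:
  plan:
    - [[0,0,0,0,0,0.15,0],[0,0,0,0,0,0.3,0],[0,0,0,0,0,0.42,0],[0,0,0,0,0,0.47,0],[0,0,0,0,0,0.47,0.3],[0,0,0,0,0,0.47,0.6],[0,0,0,0,0,0.47,1],[0,0,0,0,0,0.47,1]]
  force: 50

```text
t: 6.2
tcp_pos: [0.4667, 0.1495, 0.1068]
tool_rot: [-0.001, 1.0, -0.001, 0.0]
force: [-0.8, -0.0, 3.4]
finger_gap: 0.177
```

Emit:
move_arm:
  plan:
    - [[0,0,0,0,0,0,1],[0,0,0,0,0,0,1],[0,0,0,0,0,0,1],[0,0,0,0,0,0,1],[0,0,0,0,0,0,1],[0,0,0,0,0,0,1],[0,0,0,0,0,0,1],[0,0,0,0,0,0,1]]

```text
t: 7.2
tcp_pos: [0.4668, 0.1496, 0.1068]
tool_rot: [-0.0, 1.0, -0.0, 0.0]
force: [-1.1, -3.9, 5.8]
finger_gap: 0.18
```

```bash
python3 err.py
```

```text
7.2 [0.46675152 0.14957758 0.10677957] [ 8.200e-02  5.940e-01  1.892e+00 -1.000e-03  6.550e-01 -1.489e+00] 0.18001561870672714 [-1.1 -3.9  5.8] [-0.58  0.09  0.11]
to grasp [0.00251102 0.01023155 0.00778741]
turn [-0.00084264  0.00078099  0.00111719]
```

The bar is held: the gap is about 15 mm and forces are small. Turning clockwise is positive about tool z.

Emit:
move_arm:
  plan:
    - [[0,0,0.13,0,0.01,0,1],[0,0,0.27,0,0.01,0,1],[0,0,0.4,0,0.01,0,1],[0,0,0.53,0,0.01,0,1],[0,0,0.67,0,0.01,0,1],[0,0,0.8,0,0.01,0,1],[0,0,0.9,0,0.01,0,1],[0,0,1,0,0.01,0,1]]

```text
t: 8.2
tcp_pos: [0.4668, 0.1496, 0.1068]
tool_rot: [0.383, 0.924, -0.001, 0.001]
force: [-0.5, -8.5, 5.9]
finger_gap: 0.177
```

```bash
python3 err.py
```

```text
8.2 [0.46675107 0.14960175 0.10676479] [ 0.083  0.594  1.892 -0.004  0.656 -0.699] 0.17668350760836493 [-0.5 -8.5  5.9] [-1.23  0.09  0.24]
to grasp [0.00884948 0.00529292 0.00762338]
turn [-0.00270844  0.0015744  -1.00022534]
```

Emit:
move_arm:
  plan:
    - [[0,0,0.13,-0.013,-0.013,0,1],[0,0,0.27,-0.013,-0.013,0,1],[0,0,0.4,-0.013,-0.013,0,1],[0,0,0.53,-0.013,-0.013,0,1],[0,0,0.67,-0.013,-0.013,0,1],[0,0,0.8,-0.013,-0.013,0,1],[0,0,0.87,-0.013,-0.013,0,1],[0,0,0.87,-0.013,-0.013,0,1]]

```text
t: 9.2
tcp_pos: [0.4667, 0.1494, 0.1068]
tool_rot: [0.67, 0.742, 0.0, 0.0]
force: [-0.5, -0.5, 5.3]
finger_gap: 0.182
```

```bash
python3 err.py
python3 - <<'E'
from h import *
s=snapshot("scene"); im=s["img"][120:260,250:430]
cv2.imwrite("pics/f.png",cv2.resize(im,None,fx=4,fy=4,interpolation=cv2.INTER_CUBIC)[:,:,::-1])
E
```

```text
9.2 [0.46670334 0.14937854 0.10679726] [ 8.100e-02  5.940e-01  1.893e+00  1.000e-03  6.540e-01 -2.100e-02] 0.18182361207703698 [-0.5 -0.5  5.3] [-0.19  0.12 -0.15]
to grasp [ 0.01235341 -0.00079673  0.0079782 ]
turn [ 1.19915100e-03  1.52205286e-04 -1.87135978e+00]
```

View pics/f.png

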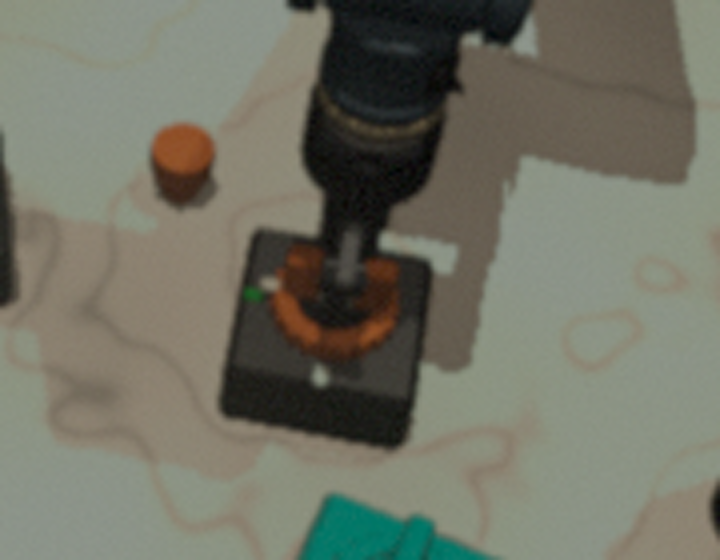

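The white pointer (270,283) is nearly at the green mark (253,294), and the torque has changed sign, so the catch is now pulling. I'll let go and rise.

Emit:
move_arm:
  plan:
    - [[0,0,0.04,0,0,0,1],[0,0,0.04,0,0,0,1],[0,0,0.04,0,0,0,0],[0,0,0.04,0,0,0,0],[0,0,0.04,0,0,0,0],[0,0,0.04,0,0,0,0],[0,0,0.04,0,0,0,0],[0,0,0.04,0,0,0,0]]

```text
t: 10.25
tcp_pos: [0.4665, 0.1491, 0.1063]
tool_rot: [0.682, 0.732, -0.0, -0.0]
force: [-0.4, 1.0, 0.6]
finger_gap: 0.999
```

Emit:
move_arm:
  plan:
    - [[0,0,0,0,0,0,0],[0,0,0,0,0,0,0],[0,0,0,0,0,-0.1,0],[0,0,0,0,0,-0.3,0],[0,0,0,0,0,-0.5,0],[0,0,0,0,0,-0.8,0],[0,0,0,0,0,-1,0],[0,0,0,0,0,-1,0]]

```text
t: 11.25
tcp_pos: [0.4676, 0.1493, 0.2082]
tool_rot: [0.681, 0.732, 0.002, 0.002]
force: [-0.8, 0.6, 0.2]
finger_gap: 1.001
```

```bash
python3 err.py
python3 - <<'E'
from h import *
s=snapshot("scene"); im=s["img"][120:260,190:370]
cv2.imwrite("pics/g.png",cv2.resize(im,None,fx=4,fy=4,interpolation=cv2.INTER_CUBIC)[:,:,::-1])
E
```

```text
11.25 [0.46759902 0.14928813 0.20820762] [ 0.081  0.414  1.814 -0.     0.909  0.01 ] 1.0005241682373511 [-0.8  0.6  0.2] [ 0.03  0.02 -0.02]
to grasp [ 0.01382547 -0.01478447  1.02201902]
turn [ 0.00480903  0.00439998 -1.90934072]
```

View pics/g.png

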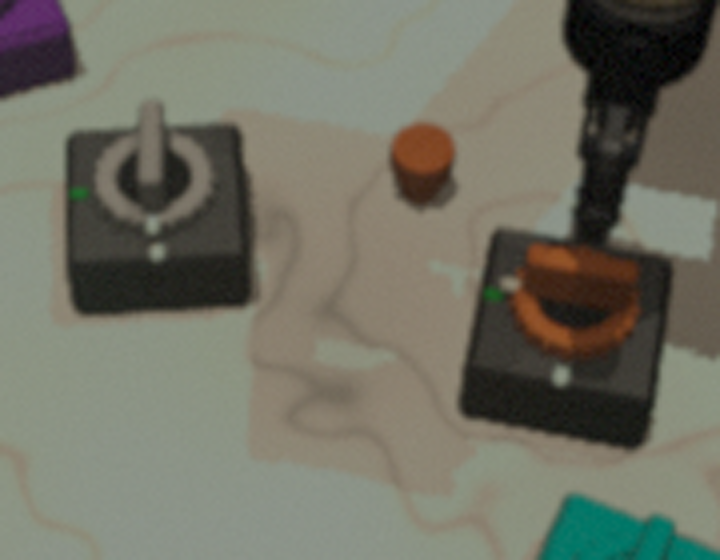

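The pointer (511,284) is now beside the green mark (493,294), and the steel ring is unmoved. I'll check the angle numerically from the top camera.

Run:
```python
from h import *
import pickle
a=pickle.load(open("scene.pkl","rb")); b=snapshot("scene")
def bar(s,c):
    P=np.array([[world(s,u,v) for u in range(150,420)] for v in range(100,260)])
    q=P[(P[...,2]>.103)&(P[...,2]<.122)&(np.hypot(P[...,0]-c[0],P[...,1]-c[1])<.045)][:,:2]
    d=np.linalg.svd(q-q.mean(0))[2][0]; print(len(q),q.mean(0),np.degrees(np.arctan2(d[1],d[0]))%180)
    hsv=cv2.cvtColor(s["img"],cv2.COLOR_RGB2HSV)
    g=cv2.inRange(hsv,(45,120,50),(75,255,255))>0
    v,u=np.nonzero(g); G=np.array([world(s,x,y) for x,y in zip(u,v)])
    k=G[np.hypot(G[:,0]-c[0],G[:,1]-c[1])<.075]; k=k.mean(0); print("green dir",k,np.degrees(np.arctan2(k[1]-c[1],k[0]-c[0])))
for s in(a,b): bar(s,(.4667,.1493))
t=snapshot("top"); p=pickle.load(open("top.pkl","rb"))
d=cv2.absdiff(t["img"],p["img"])[165:245,265:335]; print("steel diff",d.mean(),d.max())
```

```text
169 [0.47330883 0.14878928] 178.65659683349307
green dir [0.47347724 0.0988691  0.0619012 ] -82.34606920345581
206 [0.47180554 0.14928918] 95.1134799404142
green dir [0.4736372  0.09841055 0.06191229] -82.23734589708899
steel diff 20.665535714285713 33
```

The bar is at -85° and the green mark's direction is about -82 to -84°, so they agree within the measuring error. It stayed there after release. Handing in.

```bash
python3 -c "
from h import *
print(manip.sign_off())"
```

```text
the job is handed in; nothing more can be done
None
```

I turned the copper ring about 86° clockwise until its catch took over, then opened the gripper and raised it about 10 cm clear. I handed the job in at about 11.5 s.

- **Copper ring:** after release it stayed put. The bar measured about -85°, against about -82° for the green mark, a gap I put down to measuring error. Just before I let go, the wrist torque had changed sign, which fits the catch pulling the ring to its stop.
- **Steel ring:** the last camera view shows its pointer still at the white mark, and the arm never went near it. My pixel comparison of that area didn't settle it. It showed a mean change of about 21 and a maximum of 33, which looks like an overall brightness change rather than movement, but I didn't look further.
- **Forces:** at the readings I took, wrist force stayed below about 11 N.

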